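# Get the hand broom out from behind the things in the mudroom cubby

## Task

The hand broom lies at the back of the open cedar cubby, behind the steel flask, the spray can and the lantern. First stand those three upright on the aluminium boot tray, then take the broom out and lay it bristles down across the yellow dustpan, with the whole bristle head inside the pan, and last of all put the flask, the can and the lantern back, each upright on the very spot where it stood at the start. Let nothing fall over, and leave the blue bowl, the wax tin and the loose corner clip where they are.

Things in the scene. Friction and masses are not known exactly. Their poses are not given: they have to be found in the camera images.
- cubby: fixed open-topped cedar box on the bench, outside 200 (x) x 310 (y) mm; floor 12 mm thick, inside 180 x 290 mm. Walls above the bench: ends (+y, -y) 72 mm, back (+x) 40 mm, front lip (-x) 22 mm. Origin: centre of the underside; x points to its back, z up
- flask: stainless steel vacuum flask, upright, 66 mm diameter, 178 mm tall; its dark steel screw cap is the top 42 mm, 57 mm diameter. Stands in the front row of the cubby. Origin: centre of the underside, z up
- spray_can: slim aluminium aerosol can of boot spray with paper band and white cap, upright, 52 mm diameter, 165 mm tall; the cap is the top 37 mm, 47 mm diameter, slightly bevelled in the top 7 mm. Stands in the front row of the cubby. Origin: centre of the underside, z up
- lantern: small camping lantern, upright, 68 mm diameter base, clear globe, 152 mm tall; its crown is round, 55 mm diameter over heights 122 to 148 mm, with a 64 mm wide brim below it at 108 to 116 mm. Stands in the front row of the cubby. Origin: centre of the underside, z up
- broom: short wooden hand broom resting on its bristles behind the three tall things. Head 120 (x) x 42 (y) mm: bristles 41 mm high, above them a wooden block 42 mm wide, height 41 to 59 mm. Round handle, 22 mm thick, level along +x (x = 60 to 160 mm, axis at height 50 mm). Balances within 30 mm of the origin, towards +x. Origin: centre of the bristles' underside, x along the handle, z up
- boot_tray: fixed aluminium boot tray, the side area, 300 (x) x 230 (y) mm, sheet floor 4 mm thick, rim 21 mm high. Stands left or right of the cubby. The clip lies on it. Origin: centre of the underside, z up
- dustpan: loose yellow plastic dustpan on the bench, left or right of the cubby. Pan 170 (x) x 240 (y) mm, floor 4 mm thick; mouth open to +x, back wall 50 mm high at x = -85 mm, side walls 34 mm high at the back, 13 mm at the mouth; handle from the back wall to x = -224 mm. Laid across: broom's length along the pan's y, either way round, handle above a side wall. Origin: centre of the pan's underside, z up
- bowl: blue ceramic bowl, 112 mm across, 50 mm high, to be left alone. Origin: centre of the underside
- wax_tin: round flat tin of boot wax, 75 mm across, 26 mm high, to be left alone. Origin: centre of the underside
- clip: aluminium corner clip for the boot tray, 44 x 44 x 22 mm, lying loose on the tray within 65 mm of its -x end, to be left alone. Origin: centre of the underside

How it is judged:
On the way, in this order (a step that is already met when the one before it is completed fails the run):
1. flask, spray can and lantern all stand upright on the boot tray while the broom is still in the cubby (x of flask in the frame of boot_tray between -0.13 and 0.13 m and y of flask in the frame of boot_tray between -0.095 and 0.095 m and z of flask in the frame of boot_tray between -0.004 and 0.012 m and angle between each of flask, spray_can, lantern's own z axis and vertical below 0.1 rad and linear speed of each of flask, spray_can, lantern below 0.02 m/s and x of spray_can in the frame of boot_tray between -0.13 and 0.13 m and y of spray_can in the frame of boot_tray between -0.095 and 0.095 m and z of spray_can in the frame of boot_tray between -0.004 and 0.012 m and x of lantern in the frame of boot_tray between -0.13 and 0.13 m and y of lantern in the frame of boot_tray between -0.095 and 0.095 m and z of lantern in the frame of boot_tray between -0.004 and 0.012 m and x of broom in the frame of cubby between -0.03 and 0.09 m and y of broom in the frame of cubby between -0.1 and 0.1 m and z of broom in the frame of cubby below 0.03 m), for 0.2 s.
2. the broom lies across the dustpan, bristles down, while the three still stand on the tray (x of broom in the frame of dustpan between -0.062 and 0.062 m and y of broom in the frame of dustpan between -0.062 and 0.062 m and z of broom in the frame of dustpan between -0.002 and 0.014 m and angle between broom's own z axis and vertical below 0.15 rad and angle between the x axis of broom and the y axis of dustpan, either way round below 0.4 rad and linear speed of each of broom, flask, spray_can, lantern below 0.02 m/s and x of flask in the frame of boot_tray between -0.13 and 0.13 m and y of flask in the frame of boot_tray between -0.095 and 0.095 m and z of flask in the frame of boot_tray between -0.004 and 0.012 m and angle between each of flask, spray_can, lantern's own z axis and vertical below 0.1 rad and x of spray_can in the frame of boot_tray between -0.13 and 0.13 m and y of spray_can in the frame of boot_tray between -0.095 and 0.095 m and z of spray_can in the frame of boot_tray between -0.004 and 0.012 m and x of lantern in the frame of boot_tray between -0.13 and 0.13 m and y of lantern in the frame of boot_tray between -0.095 and 0.095 m and z of lantern in the frame of boot_tray between -0.004 and 0.012 m), for 0.2 s.
At the end, for the whole second after the job is handed in: Flask, can and lantern stand upright (0.1 rad), at rest, each within 15 mm of its start; the broom rests on its bristles in the dustpan, head centre within 62 mm of the pan's centre along each pan axis, level within 0.15 rad, its length along the pan's width within 0.4 rad; all released (x of broom in the frame of dustpan between -0.062 and 0.062 m and y of broom in the frame of dustpan between -0.062 and 0.062 m and z of broom in the frame of dustpan between -0.002 and 0.014 m and angle between broom's own z axis and vertical below 0.15 rad and angle between the x axis of broom and the y axis of dustpan, either way round below 0.4 rad and linear speed of each of broom, flask, spray_can, lantern below 0.02 m/s and distance of each of flask, spray_can, lantern from where it was at the start of the episode below 0.015 m and angle between each of flask, spray_can, lantern's own z axis and vertical below 0.1 rad); the robot touches nothing.
It fails at once if the bowl is pushed about (more than 20 mm) (distance of bowl from where it was at the start of the episode above 0.02 m).
It fails at once if the wax tin is pushed about (more than 20 mm) (distance of wax_tin from where it was at the start of the episode above 0.02 m).
It fails at once if the corner clip is pushed about (more than 20 mm) (distance of clip from where it was at the start of the episode above 0.02 m).
It fails at once if the flask, the spray can or the lantern tips over (angle between any of flask, spray_can, lantern's own z axis and vertical above 0.5 rad).
It also fails if it takes over 152 s, if anything falls off the work surface, if the arm or the gripper's body presses on something with over 40 N, if the wrist force passes 120 N, or if a joint passes its speed limit or range.

## Robot

A 6-joint arm with a two-finger parallel gripper is mounted at the origin on the work surface. World frame = base frame: x ahead of the robot, y to its left, z up, the work surface at z = 0. Lengths are in m, angles in rad, forces in N, time in s.
With the tool pointing down it reaches from about 0.25 to 0.775 m from the base axis. Payload 4 kg.
Tool frame: the origin (TCP) lies midway between the tips of the shut fingers; the grasp point (between the pads) lies 19 mm behind it; z points along the fingers, y is the line along which they close (so a half turn about z gives the same grasp; the last joint's range is limited). The gripper opens to 94 mm and grips with 3 to 60 N. Pads are 16 mm wide; open, the fingers measure 119 mm over their backs; the gripper's body (75 mm by 177 mm) begins 78 mm behind the grasp point.
Start: joints at [-1.225, 0.087, 1.371, -0, 1.684, -0.103], TCP at [0.239, -0.496, 0.206] pointing down, gripper open.
Joint ranges: [-3.1, 3.1], [-0.76, 2.03], [0.27, 2.55], [-1.08, 4.22], [0.17, 2.65], [-2.57, 2.57]. Speed limits (rad/s): [2.79, 2.79, 3.14, 3.14, 3.14, 3.14].

## Interface

Orientations are given as [roll, pitch, yaw] about the fixed x, y, z axes, in that order (R = Rz(yaw) Ry(pitch) Rx(roll)).
In Python, from bench import get_obs, snapshot, close_job gives the robot as it stands. The module is installed in compiled form; this text tells all that it offers.
- The arm moves only by the tool drive_tool, never from a script. Its argument "commands" is a list of rows, each a list of 6 numbers: the shift along the tool's x, y, z in units of 0.04 m (1.0 is 0.04 m), then the turn, a rotation vector about the tool's x, y, z in units of 0.1 rad (1.0 is 0.1 rad). In form: [[dx, dy, dz, wx, wy, wz], ...]. A call has 1 to 20 rows; each row shifts and turns the commanded pose from where the row before left it, along the tool's axes as they then stand; what a row does not reach is not made up. A row lasts 1/8 s, in which the tool goes at most 62.5 mm and 10.7 degrees, less where a joint would pass 70% of its speed; a pose out of reach is approached as far as the arm can. A call with a number of a shift or a turn outside -1 to 1 is refused whole. A call with a gripper value outside its range is refused whole. "gripper" is the closure, from 0 (fully open) to 1 (shut), set as the call begins (left out, the last holds). The fingers move at their own pace and stop on an object; the grip force is fixed at half the most. Time passes only in rows, so rows that do not move let the fingers close. It gives the time, the measured TCP pose, the force, the opening and the grip force at its end, in the units of the state.
- get_obs(): the state, without advancing time (a new reading comes with each control period).
- snapshot(name): name is "scene" or "top"; returns a dict with "image" (480x640x3 uint8, blue, green, red), "range_z" (480x640 float32, m along the optical axis (not along the pixel's ray), 0 where there is no reading), "fx", "fy", "cx", "cy" (pixels), "rvec" (rotation vector, rad) and "tvec" (3), from world to camera coordinates, as OpenCV has them. Camera axes: x right, y down, z forward; pixel columns grow to the right and rows downward; lengths in m; the calibration is good to about 2 mm. A picture is of the moment at which its call begins.
- close_job(): hands the job in; it is judged then, once.
The state is a dict: "time": time; "joint_positions": joint angles; "qvel": joint speeds; "joint_torque": joint torques, N m; "tool_pos": TCP position; "ee_rot": TCP orientation; "wrist_force": force on the tool from outside, world axes, zero at the start; "wrist_torque": the same for the moment, N m; "width": finger opening in m; "finger_force": force on a finger pad.
Only numpy, scipy, OpenCV 4.12 (cv2) and the standard library are available. Lean on these libraries where they do the work, as an engineer would, in place of code of your own. Each camera call takes 0.05 s, during which the arm holds its last target. There are 200 camera calls.

## Working session

There is one attempt and no reset: what is moved stays moved. The work goes in short steps, Python scripts to look and compute and a tool call to move; the robot and the scene stay as the last step left them, time stands still between calls to the robot, and variables do not carry over. Pictures are saved under pics/ and viewed, at most 14 in all, crops included, and the job is handed in when it is done.

Besides the shell and the picture viewer there is one more tool, called after "Request:" as name(argument=value, ...), one argument or row to a line, values as JSON. drive_tool: Moves the arm, as the interface text tells. Its arguments: {"type":"object","properties":{"commands":{"type":"array"},"gripper":{"type":"number"}},"required":["commands"]}

```bash
mkdir -p pics; cat > h.py <<'E'
import numpy as np, cv2
from bench import get_obs, snapshot, close_job
def cam(s):
    R=cv2.Rodrigues(np.array(s["rvec"],float))[0]; return R,np.array(s["tvec"],float).ravel()
def cloud(s):
    R,t=cam(s); z=s["range_z"].astype(float); v,u=np.mgrid[:480,:640]
    P=np.dstack([(u-s["cx"])/s["fx"]*z,(v-s["cy"])/s["fy"]*z,z])
    W=(P-t)@R; W[z==0]=np.nan; return W
E
python3 - <<'E'
from h import *
for n in("scene","top"):
    s=snapshot(n); cv2.imwrite(f"pics/{n}0.png",s["image"]); R,t=cam(s); print(n,-R.T@t,R[2],s["fx"],(s["range_z"]>0).mean())
    np.save(f"{n}0.npy",cloud(s))
print(get_obs())
E
```

```text
scene [1.16302858 0.52894307 1.01697472] [-0.50342643 -0.40597058 -0.76272519] 481.3512540568782 0.9958333333333333
top [0.46386232 0.03481571 1.0216099 ] [ 0.03220355 -0.03207651 -0.99896648] 477.27972824295557 0.99607421875
{'time': 0.1, 'joint_positions': array([-1.22512646e+00,  8.78982280e-02,  1.37206781e+00,  1.25714770e-05,
        1.68361563e+00, -1.03092869e-01]), 'qvel': array([-0.00088406, -0.00200481, -0.0025547 ,  0.00131371,  0.00078973,
        0.0002795 ]), 'joint_torque': array([ 2.76885803e-03, -3.41252875e+01, -3.03302085e+01,  7.20906467e-02,
        3.03670310e-02, -9.77485638e-05]), 'tool_pos': array([ 0.2384554 , -0.49507883,  0.20442978]), 'ee_rot': array([-3.13961549e+00, -2.17117434e-04,  4.48763927e-01]), 'wrist_force': array([-0.14542267, -0.21250796,  0.31084685]), 'wrist_torque': array([ 0.00321889, -0.00109242, -0.02066051]), 'finger_force': 0.0, 'width': 0.09383641767766683}
```

View pics/scene0.png

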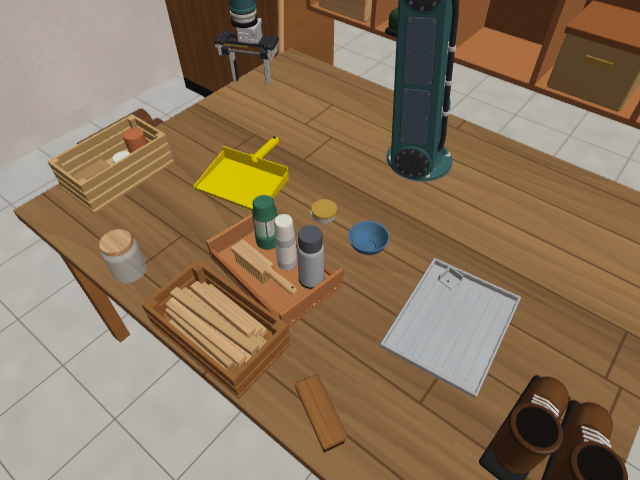

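View pics/top0.png

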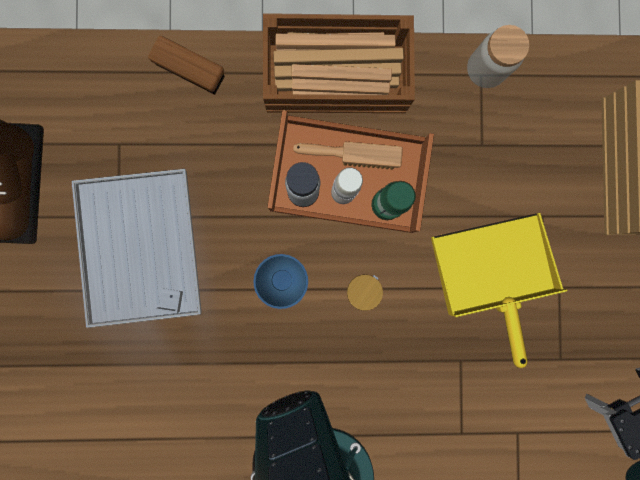

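The top view shows the flask at about (303,180), the can at (347,183), the lantern at (394,200) and the broom head at (372,153) with its handle to the left. The tray is at (137,248) with the clip at (168,299), and the dustpan is at (498,262). Next I'll measure positions.

```bash
python3 - <<'E'
from h import *
T=np.load("top0.npy");S=np.load("scene0.npy")
im=cv2.imread("pics/top0.png")
v,u=np.mgrid[:480,:640]
def circ(C,m,n):
    p=C[m][:,:2]; c,r=cv2.minEnclosingCircle((p*1000).astype(np.float32)); print(n,len(p),np.round(c,1),round(r,1),"med z",np.round(np.median(C[m][:,2]),4), "mean",np.round(p.mean(0)*1000,1))
z=T[...,2]
circ(T,(abs(u-303)<25)&(abs(v-180)<30)&(z>.184),"flask top")
circ(T,(abs(u-347)<18)&(abs(v-183)<25)&(z>.172),"can top")
circ(T,(abs(u-394)<25)&(abs(v-200)<30)&(z>.157),"lantern top")
Tx=S
for n,c,h in(("flask",None,.19),):
    pass
def rect(m,n,zs):
    # pixels -> plane z
    m=m.astype(np.uint8); k=cv2.connectedComponentsWithStats(m); i=1+k[2][1:,4].argmax(); mm=k[1]==i
    p=T[mm][:,:2]; r=cv2.minAreaRect((p*1000).astype(np.float32)); print(n,mm.sum(),np.round(r[0],1),np.round(r[1],1),round(r[2],1),np.round(cv2.boxPoints(r)).tolist()); return mm
hsv=cv2.cvtColor(im,cv2.COLOR_BGR2HSV); H,Sa,V=cv2.split(hsv)
rect((abs(u-137)<75)&(abs(v-248)<90)&(Sa<70)&(V>120),"tray",0)
pan=(H>22)&(H<35)&(Sa>200)&(V>100)&(u>420)
rect(pan&(v<320)&(z<.012),"panfloor",0); rect(pan&(z>.04)&(v<325),"pan back",0); rect(pan,"pan all",0)
rect((abs(u-345)<65)&(abs(v-155)<16)&(z>.062)&(z<.08)&(v<167),"broom top",0)
rect((abs(u-372)<34)&(abs(v-155)<16)&(z>.066)&(z<.08)&(v<168)&(u>343),"head",0)
rect((abs(u-168)<18)&(abs(v-299)<16)&(z>.012)&(v<308),"clip",0)
rect((abs(u-350)<90)&(abs(v-172)<65)&(z>.03)&(z<.08)&(Sa>120),"cubby",0)
rect((H>95)&(H<115)&(Sa>120)&(abs(u-281)<40)&(abs(v-281)<40),"bowl",0)
rect((abs(u-365)<25)&(abs(v-292)<25)&(z>.018),"tin",0)
E
```

```text
flask top 812 [602.9  43.5] 28.3 med z 0.1906 mean [602.5  43.4]
can top 505 [601.4 -41.2] 22.9 med z 0.1776 mean [601.1 -40.8]
lantern top 704 [ 575.3 -134.7] 27.5 med z 0.1642 mean [ 575.  -133.9]
tray 15902 [nan nan] [0. 0.] 0.0 [[nan, nan], [nan, nan], [nan, nan], [nan, nan]]
panfloor 2 [ 497.5 -474.8] [2.6 0. ] 150.0 [[499.0, -475.0], [499.0, -475.0], [496.0, -474.0], [496.0, -474.0]]
pan back 4 [ 377.6 -379.5] [0.1 5.3] 1.9 [[377.0, -377.0], [378.0, -382.0], [378.0, -382.0], [378.0, -377.0]]
pan all 5 [ 469.7 -481.2] [3.1 1.2] 38.2 [[468.0, -482.0], [469.0, -483.0], [471.0, -481.0], [471.0, -480.0]]
broom top 1759 [675.6 -47. ] [220.   42.4] 85.4 [[646.0, -155.0], [688.0, -158.0], [706.0, 61.0], [663.0, 64.0]]
head 1206 [671.5 -97.4] [118.7  42.4] 85.4 [[646.0, -155.0], [688.0, -158.0], [697.0, -40.0], [655.0, -37.0]]
clip 64 [378.1 301.4] [ 5.1 33.3] 80.3 [[361.0, 302.0], [394.0, 296.0], [395.0, 301.0], [362.0, 307.0]]
cubby 2374 [638.1 -53.4] [310.2 201.2] 81.2 [[515.0, -191.0], [714.0, -222.0], [761.0, 84.0], [562.0, 115.0]]
bowl 1643 [417.   88.7] [103.7  80.7] 57.9 [[355.0, 66.0], [424.0, 23.0], [479.0, 111.0], [410.0, 154.0]]
tin 1003 [390.4 -84.6] [73.5 71.2] 89.5 [[355.0, -121.0], [426.0, -122.0], [426.0, -48.0], [355.0, -48.0]]
```

```bash
python3 - <<'E'
from h import *
T=np.load("top0.npy"); im=cv2.imread("pics/top0.png"); hsv=cv2.cvtColor(im,cv2.COLOR_BGR2HSV); H,Sa,V=cv2.split(hsv)
v,u=np.mgrid[:480,:640]; z=T[...,2]
print(hsv[262,498],hsv[230,120],T[262,498],T[240,120])
def rect(m,n):
    k=cv2.connectedComponentsWithStats(m.astype(np.uint8)); i=1+k[2][1:,4].argmax(); mm=(k[1]==i)&np.isfinite(z)
    r=cv2.minAreaRect((T[mm][:,:2]*1000).astype(np.float32)); print(n,mm.sum(),np.round(r[0],1),np.round(r[1],1),np.round(cv2.boxPoints(r)).tolist(),[np.round(np.percentile(z[mm],q),4) for q in(5,50,95)])
b=hsv[262,498].astype(int); y=(abs(H.astype(int)-b[0])<5)&(Sa>150)&(u>420)&(v>205)&(v<375)
rect(y,"all"); rect(y&(z<.01)&(v<312),"floor"); rect(y&(z>.012)&(v<325),"walls")
t=(abs(u-137)<75)&(abs(v-248)<90)&(Sa<90)
rect(t,"tray"); rect(t&(z>.014),"rim"); rect(t&(z<.012),"trayfloor")
rect((abs(u-172)<15)&(abs(v-299)<14)&(z>.010)&(u<182)&(v<309),"clip")
E
```

```text
[ 27 188 208] [103  27 173] [ 0.45155237 -0.37769733  0.00082713] [0.50120885 0.42814315 0.00561355]
all 10264 [ 385.3 -393.8] [307.  268.7] [[207.0, -295.0], [264.0, -558.0], [564.0, -492.0], [507.0, -230.0]] [np.float64(0.0013), np.float64(0.0048), np.float64(0.0448)]
floor 7954 [ 451.9 -368.4] [166.9 232.3] [[345.0, -273.0], [396.0, -500.0], [559.0, -464.0], [508.0, -237.0]] [np.float64(0.0011), np.float64(0.0041), np.float64(0.0072)]
walls 1534 [ 425.3 -371.8] [210.8 243.7] [[295.0, -277.0], [350.0, -514.0], [556.0, -467.0], [500.0, -229.0]] [np.float64(0.0139), np.float64(0.033), np.float64(0.0508)]
tray 18086 [469.1 389.9] [351.1 276.9] [[279.0, 508.0], [310.0, 233.0], [659.0, 272.0], [628.0, 547.0]] [np.float64(0.0016), np.float64(0.0057), np.float64(0.0215)]
rim 2138 [486.1 390.1] [306.1 237.9] [[321.0, 491.0], [347.0, 255.0], [651.0, 289.0], [625.0, 525.0]] [np.float64(0.0161), np.float64(0.0211), np.float64(0.0253)]
trayfloor 14692 [486.1 392.6] [293.5 221.9] [[328.0, 487.0], [352.0, 266.0], [644.0, 298.0], [620.0, 519.0]] [np.float64(0.0024), np.float64(0.0055), np.float64(0.0088)]
clip 74 [377.1 304.5] [10.9 36.4] [[358.0, 302.0], [394.0, 296.0], [396.0, 307.0], [360.0, 313.0]] [np.float64(0.0106), np.float64(0.0245), np.float64(0.0287)]
```

```bash
python3 -c "
import cv2
a=cv2.imread('pics/top0.png')
cv2.imwrite('pics/c1.png',cv2.resize(a[255:330,60:210],None,fx=5,fy=5))"
```

```text
(no output)
```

View pics/c1.png

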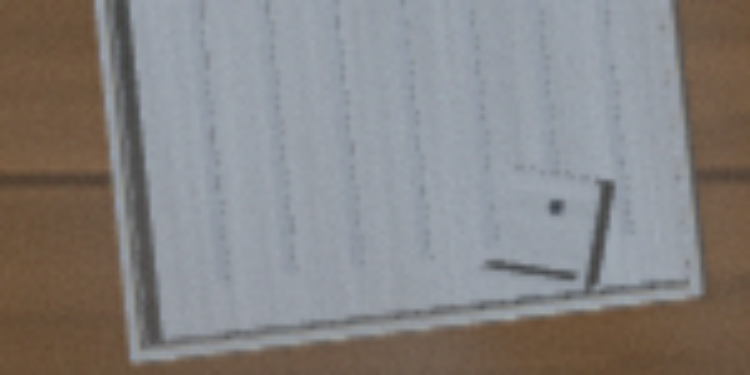

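The crop shows the clip lying at top-view pixels (157–182, 288–312), which is about x 355–400, y 300–350 mm. The far side of the tray is free.

Plan: use tool yaw π/2, so the fingers close along world x. Grip the caps high, and place the flask at (0.60,0.34), the can at (0.50,0.43) and the lantern at (0.47,0.33).

Request:
drive_tool(
  commands=[
    [0,0,-0.2,0,0,-0.935],
    [0,0,-0.2,0,0,-0.935],
    [0,0,-0.2,0,0,-0.935],
    [0,0,-0.2,0,0,-0.935],
    [0,0,-0.2,0,0,-0.935],
    [0,0,-0.2,0,0,-0.935],
    [0,0,-0.2,0,0,-0.935],
    [0,0,-0.2,0,0,-0.935],
    [0,0,-0.2,0,0,-0.935],
    [0,0,-0.2,0,0,-0.935],
    [0,0,-0.2,0,0,-0.935],
    [0,0,-0.2,0,0,-0.935],
    [0,0,0,0,0,0],
    [0,0,0,0,0,0],
  ],
  gripper=0,
)

```text
time: 1.85
tool_pos: [0.2386, -0.4954, 0.3008]
ee_rot: [-3.141, -0.001, 1.569]
wrist_force: [-0.3, 0.2, -0.1]
width: 0.094
finger_force: 0.0
```

Request:
drive_tool(
  commands=[
    [0.748,0.506,0,0,0,0],
    [0.748,0.506,0,0,0,0],
    [0.748,0.506,0,0,0,0],
    [0.748,0.506,0,0,0,0],
    [0.748,0.506,0,0,0,0],
    [0.748,0.506,0,0,0,0],
    [0.748,0.506,0,0,0,0],
    [0.748,0.506,0,0,0,0],
    [0.748,0.506,0,0,0,0],
    [0.748,0.506,0,0,0,0],
    [0.748,0.506,0,0,0,0],
    [0.748,0.506,0,0,0,0],
    [0.748,0.506,0,0,0,0],
    [0.748,0.506,0,0,0,0],
    [0.748,0.506,0,0,0,0],
    [0.748,0.506,0,0,0,0],
    [0.748,0.506,0,0,0,0],
    [0.748,0.506,0,0,0,0],
    [0,0,0,0,0,0],
    [0,0,0,0,0,0],
  ],
)

```text
time: 4.35
tool_pos: [0.6026, 0.0426, 0.3009]
ee_rot: [-3.14, 0.001, 1.57]
wrist_force: [-0.1, 0.2, -0.4]
width: 0.0938
finger_force: 0.0
```

Very accurate. Down 150 mm to TCP z 0.151.

Request:
drive_tool(
  commands=[
    [0.02,0,0.5,0,0,0],
    [0,0,0.5,0,0,0],
    [0,0,0.5,0,0,0],
    [0,0,0.5,0,0,0],
    [0,0,0.5,0,0,0],
    [0,0,0.5,0,0,0],
    [0,0,0.5,0,0,0],
    [0,0,0.25,0,0,0],
    [0,0,0,0,0,0],
    [0,0,0,0,0,0],
  ],
)

```text
time: 5.6
tool_pos: [0.6034, 0.0435, 0.1527]
ee_rot: [3.14, 0.0, 1.57]
wrist_force: [0.6, 0.5, 0.2]
width: 0.094
finger_force: 0.0
```

Request:
drive_tool(
  commands=[
    [0,0,0,0,0,0],
    [0,0,0,0,0,0],
    [0,0,0,0,0,0],
    [0,0,0,0,0,0],
    [0,0,0,0,0,0],
    [0,0,0,0,0,0],
    [0,0,0,0,0,0],
    [0,0,0,0,0,0],
  ],
  gripper=1,
)

```text
time: 6.6
tool_pos: [0.6028, 0.0439, 0.1515]
ee_rot: [-3.141, -0.0, 1.571]
wrist_force: [-0.3, 0.3, 2.1]
width: 0.0566
finger_force: 30.0
```

Request:
drive_tool(
  commands=[
    [0,0,-0.2,0,0,0],
    [0,0,-0.4,0,0,0],
    [0,0,-0.5,0,0,0],
    [0,0,-0.5,0,0,0],
    [0,0,-0.5,0,0,0],
    [0,0,-0.2,0,0,0],
    [0.3,0,0,0,0,0],
    [0.6,0,0,0,0,0],
    [0.7,0,0,0,0,0],
    [0.7,0,0,0,0,0],
    [0.7,0,0,0,0,0],
    [0.7,0,0,0,0,0],
    [0.7,0,0,0,0,0],
    [0.7,0,0,0,0,0],
    [0.7,0,0,0,0,0],
    [0.7,0,0,0,0,0],
    [0.6,-0.07,0,0,0,0],
    [0.3,0,0,0,0,0],
    [0,0,0,0,0,0],
    [0,0,0,0,0,0],
  ],
)

```text
time: 9.1
tool_pos: [0.6004, 0.3389, 0.2435]
ee_rot: [3.141, 0.001, 1.57]
wrist_force: [-0.7, -0.3, -3.1]
width: 0.0564
finger_force: 30.0
```

Request:
drive_tool(
  commands=[
    [0,0,0.3,0,0,0],
    [0,0,0.5,0,0,0],
    [0,0,0.5,0,0,0],
    [0,0,0.5,0,0,0],
    [0,0,0.3,0,0,0],
    [0,0,0.2,0,0,0],
    [0,0,0.1,0,0,0],
    [0,0,0,0,0,0],
    [0,0,0,0,0,0],
    [0,0,0,0,0,0],
  ],
)

```text
time: 10.35
tool_pos: [0.6004, 0.34, 0.1482]
ee_rot: [3.14, -0.0, 1.571]
wrist_force: [-1.0, 0.3, -4.6]
width: 0.0568
finger_force: 30.0
```

Request:
drive_tool(
  commands=[
    [0,0,0.06,0,0,0],
    [0,0,0.05,0,0,0],
    [0,0,0,0,0,0],
    [0,0,0,0,0,0],
  ],
)

```text
time: 10.85
tool_pos: [0.6002, 0.3399, 0.1435]
ee_rot: [3.141, -0.0, 1.571]
wrist_force: [-0.9, -0.3, -0.8]
width: 0.0567
finger_force: 30.0
```

Request:
drive_tool(
  commands=[
    [0,0,0,0,0,0],
    [0,0,0,0,0,0],
    [0,0,0,0,0,0],
    [0,0,0,0,0,0],
    [0,0,-0.2,0,0,0],
    [0,0,-0.5,0,0,0],
    [0,0,-0.5,0,0,0],
    [0,0,-0.5,0,0,0],
    [0,0,-0.8,0,0,0],
    [0,0,0,0,0,0],
  ],
  gripper=0,
)

```text
time: 12.1
tool_pos: [0.6015, 0.3405, 0.2476]
ee_rot: [3.134, -0.003, 1.571]
wrist_force: [0.1, -0.3, -0.8]
width: 0.0943
finger_force: 0.0
```

Request:
drive_tool(
  commands=[
    [-0.7,0,0,0,0,0],
    [-0.9,0,0,0,0,0],
    [-0.9,0,0,0,0,0],
    [-0.9,0,0,0,0,0],
    [-0.9,0,0,0,0,0],
    [-0.9,0,0,0,0,0],
    [-0.9,0,0,0,0,0],
    [-0.9,0,0,0,0,0],
    [-0.9,0,0,0,0,0],
    [-0.9,0,0,0,0,0],
    [-0.72,0.025,0,0,0,0],
    [0,0,0,0,0,0],
    [0,0,0,0,0,0],
  ],
)

```text
time: 13.72
tool_pos: [0.6008, -0.0403, 0.2422]
ee_rot: [-3.14, -0.001, 1.571]
wrist_force: [0.6, 0.7, 1.0]
width: 0.0943
finger_force: 0.0
```

Request:
drive_tool(
  commands=[
    [-0.01,0,0.5,0,0,0],
    [0,0,0.5,0,0,0],
    [0,0,0.5,0,0,0],
    [0,0,0.5,0,0,0],
    [0,0,0.45,0,0,0],
    [0,0,0.2,0,0,0],
    [0,0,0,0,0,0],
    [0,0,0,0,0,0],
  ],
)

```text
time: 14.72
tool_pos: [0.6017, -0.0414, 0.1381]
ee_rot: [3.14, 0.0, 1.571]
wrist_force: [-0.2, -0.7, 1.3]
width: 0.0939
finger_force: 0.0
```

Request:
drive_tool(
  commands=[
    [0,0,0,0,0,0],
    [0,0,0,0,0,0],
    [0,0,0,0,0,0],
    [0,0,0,0,0,0],
    [0,0,0,0,0,0],
    [0,0,0,0,0,0],
    [0,0,0,0,0,0],
    [0,0,0,0,0,0],
  ],
  gripper=1,
)

```text
time: 15.72
tool_pos: [0.6012, -0.0414, 0.1371]
ee_rot: [3.142, 0.0, 1.571]
wrist_force: [-0.5, -0.4, 0.4]
width: 0.0461
finger_force: 29.8
```

Request:
drive_tool(
  commands=[
    [0,0,-0.2,0,0,0],
    [0,0,-0.5,0,0,0],
    [0,0,-0.6,0,0,0],
    [0,0,-0.6,0,0,0],
    [0,0,-0.4,0,0,0],
    [0.4,-0.2,0,0,0,0],
    [0.8,-0.4,0,0,0,0],
    [0.9,-0.5,0,0,0,0],
    [0.9,-0.5,0,0,0,0],
    [0.9,-0.5,0,0,0,0],
    [0.9,-0.42,0,0,0,0],
    [0.9,0,0,0,0,0],
    [0.9,0,0,0,0,0],
    [0.9,0,0,0,0,0],
    [0.9,0,0,0,0,0],
    [0.9,0,0,0,0,0],
    [0.9,0,0,0,0,0],
    [0.9,0,0,0,0,0],
    [0.68,0,0,0,0,0],
    [0,0,0,0,0,0],
  ],
)

```text
time: 18.23
tool_pos: [0.4981, 0.4318, 0.2264]
ee_rot: [-3.138, 0.002, 1.574]
wrist_force: [-0.5, -1.3, -3.2]
width: 0.0465
finger_force: 30.0
```

Request:
drive_tool(
  commands=[
    [0,0,0.3,0,0,0],
    [0,0,0.5,0,0,0],
    [0,0,0.5,0,0,0],
    [0,0,0.5,0,0,0],
    [0,0,0.3,0,0,0],
    [0,0,0.2,0,0,0],
    [0,0,0.1,0,0,0],
    [0,0,0.06,0,0,0],
    [0,0,0,0,0,0],
    [0,0,0,0,0,0],
    [0,0,0,0,0,0],
  ],
)

```text
time: 19.6
tool_pos: [0.5005, 0.43, 0.131]
ee_rot: [3.141, -0.0, 1.571]
wrist_force: [-0.6, 0.4, -2.9]
width: 0.0461
finger_force: 30.0
```

Request:
drive_tool(
  commands=[
    [0,0,0.05,0,0,0],
    [0,0,0.02,0,0,0],
    [0,0,0,0,0,0],
    [0,0,0,0,0,0],
  ],
)

```text
time: 20.1
tool_pos: [0.5006, 0.4301, 0.1291]
ee_rot: [3.14, -0.001, 1.571]
wrist_force: [-0.6, -0.3, 3.5]
width: 0.0466
finger_force: 30.0
```

Request:
drive_tool(
  commands=[
    [0,0,0,0,0,0],
    [0,0,0,0,0,0],
    [0,0,0,0,0,0],
    [0,0,0,0,0,0],
    [0,0,-0.2,0,0,0],
    [0,0,-0.5,0,0,0],
    [0,0,-0.5,0,0,0],
    [0,0,-0.5,0,0,0],
    [0,0,-0.8,0,0,0],
    [0,0,0,0,0,0],
  ],
  gripper=0,
)

```text
time: 21.35
tool_pos: [0.5017, 0.4308, 0.2322]
ee_rot: [3.135, -0.005, 1.571]
wrist_force: [-0.2, -0.2, 0.0]
width: 0.0939
finger_force: 0.0
```

Request:
drive_tool(
  commands=[
    [-0.88,0,0,0,0,0],
    [-0.88,0,0,0,0,0],
    [-0.88,0,0,0,0,0],
    [-0.88,0,0,0,0,0],
    [-0.88,0,0,0,0,0],
    [-0.88,0,0,0,0,0],
    [-0.88,0,0,0,0,0],
    [-0.88,0,0,0,0,0],
    [-0.88,0.2,0,0,0,0],
    [-0.88,0.3,0,0,0,0],
    [-0.88,0.3,0,0,0,0],
    [-0.88,0.3,0,0,0,0],
    [-0.88,0.3,0,0,0,0],
    [-0.88,0.2,0,0,0,0],
    [-0.88,0.2,0,0,0,0],
    [-0.91,0.06,0,0,0,0],
    [0,0,0,0,0,0],
    [0,0,0,0,0,0],
  ],
)

```text
time: 23.6
tool_pos: [0.5744, -0.1339, 0.2269]
ee_rot: [-3.14, -0.001, 1.571]
wrist_force: [0.6, -0.1, -0.9]
width: 0.0941
finger_force: 0.0
```

Request:
drive_tool(
  commands=[
    [-0.01,0.01,0.5,0,0,0],
    [0,0,0.5,0,0,0],
    [0,0,0.5,0,0,0],
    [0,0,0.5,0,0,0],
    [0,0,0.25,0,0,0],
    [0,0,0.1,0,0,0],
    [0,0,0,0,0,0],
    [0,0,0,0,0,0],
  ],
)

```text
time: 24.6
tool_pos: [0.5757, -0.1351, 0.1349]
ee_rot: [3.14, 0.001, 1.571]
wrist_force: [-0.2, 0.5, 0.4]
width: 0.0941
finger_force: 0.0
```

Request:
drive_tool(
  commands=[
    [0,0,0,0,0,0],
    [0,0,0,0,0,0],
    [0,0,0,0,0,0],
    [0,0,0,0,0,0],
    [0,0,0,0,0,0],
    [0,0,0,0,0,0],
    [0,0,0,0,0,0],
    [0,0,0,0,0,0],
  ],
  gripper=1,
)

```text
time: 25.6
tool_pos: [0.5751, -0.135, 0.1339]
ee_rot: [-3.141, 0.0, 1.571]
wrist_force: [-0.5, -0.6, 0.2]
width: 0.0544
finger_force: 31.3
```

Request:
drive_tool(
  commands=[
    [0,0,-0.2,0,0,0],
    [0,0,-0.5,0,0,0],
    [0,0,-0.6,0,0,0],
    [0,0,-0.6,0,0,0],
    [0,0,-0.4,0,0,0],
    [0.4,-0.2,0,0,0,0],
    [0.8,-0.4,0,0,0,0],
    [0.9,-0.5,0,0,0,0],
    [0.9,-0.5,0,0,0,0],
    [0.9,-0.5,0,0,0,0],
    [0.9,-0.53,0,0,0,0],
    [0.9,0,0,0,0,0],
    [0.9,0,0,0,0,0],
    [0.9,0,0,0,0,0],
    [0.9,0,0,0,0,0],
    [0.9,0,0,0,0,0],
    [0.9,0,0,0,0,0],
    [0.9,0,0,0,0,0],
    [0.52,0,0,0,0,0],
    [0,0,0,0,0,0],
  ],
)

```text
time: 28.1
tool_pos: [0.4689, 0.3305, 0.2247]
ee_rot: [-3.14, 0.002, 1.573]
wrist_force: [0.4, 0.2, -2.2]
width: 0.0547
finger_force: 31.2
```

Request:
drive_tool(
  commands=[
    [0,0,0.3,0,0,0],
    [0,0,0.5,0,0,0],
    [0,0,0.5,0,0,0],
    [0,0,0.5,0,0,0],
    [0,0,0.3,0,0,0],
    [0,0,0.2,0,0,0],
    [0,0,0.1,0,0,0],
    [0,0,0.06,0,0,0],
    [0,0,0.04,0,0,0],
    [0,0,0,0,0,0],
    [0,0,0,0,0,0],
    [0,0,0,0,0,0],
  ],
)

```text
time: 29.6
tool_pos: [0.47, 0.3299, 0.126]
ee_rot: [3.141, -0.0, 1.571]
wrist_force: [-0.5, 0.7, -3.3]
width: 0.0546
finger_force: 31.2
```

Request:
drive_tool(
  commands=[
    [0,0,0.03,0,0,0],
    [0,0,0,0,0,0],
    [0,0,0,0,0,0],
  ],
)

```text
time: 29.98
tool_pos: [0.4701, 0.33, 0.1258]
ee_rot: [3.141, -0.001, 1.571]
wrist_force: [-2.3, -1.2, 4.9]
width: 0.0545
finger_force: 31.4
```

Request:
drive_tool(
  commands=[
    [0,0,0,0,0,0],
    [0,0,0,0,0,0],
    [0,0,0,0,0,0],
    [0,0,0,0,0,0],
    [0,0,-0.2,0,0,0],
    [0,0,-0.5,0,0,0],
    [0,0,-0.5,0,0,0],
    [0,0,-0.5,0,0,0],
    [0,0,-0.8,0,0,0],
    [0,0,0,0,0,0],
  ],
  gripper=0,
)

```text
time: 31.22
tool_pos: [0.4714, 0.3307, 0.2285]
ee_rot: [3.135, -0.004, 1.571]
wrist_force: [0.0, -0.4, 0.1]
width: 0.0942
finger_force: 0.0
```

```bash
python3 - <<'E'
from h import *
s=snapshot("scene"); cv2.imwrite("pics/scene1.png",s["image"])
s=snapshot("top"); cv2.imwrite("pics/top1.png",s["image"]); T=cloud(s); z=T[...,2]
v,u=np.mgrid[:480,:640]
m=(abs(u-372)<35)&(abs(v-155)<22)&(z>.063)&(z<.08)&(u>340)
r=cv2.minAreaRect((T[m][:,:2]*1000).astype(np.float32)); print(m.sum(),r,np.median(z[m]))
for n,x,y,h in(("flask",.6,.34,.17),("can",.5,.43,.16),("lantern",.47,.33,.147)):
    m=(np.hypot(T[...,0]-x,T[...,1]-y)<.04)&(z>h)&(z<.19); p=T[m]; print(n,m.sum(),p.mean(0) if m.any() else 0)
E
```

```text
1269 ((672.02392578125, -95.00904846191406), (124.43978881835938, 43.40171432495117), 84.9857406616211) 0.07144337003238195
flask 882 [0.59948193 0.33700548 0.18270809]
can 64 [0.51524773 0.41569417 0.16690789]
lantern 763 [0.47052428 0.328017   0.1563582 ]
```

View pics/scene1.png

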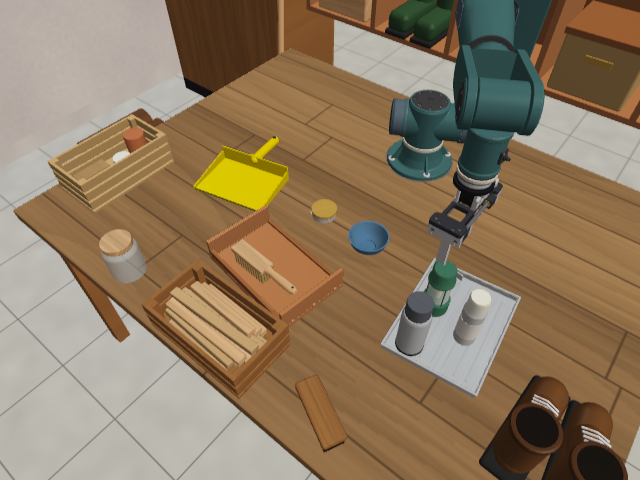

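All three stand upright on the tray at (413,322), (442,288) and (473,317), and the broom hasn't moved. I'll move over the broom now.

Request:
drive_tool(
  commands=[
    [-0.7,0.3,0,0,0,0],
    [-0.7,0.36,0,0,0,0],
    [-0.7,0.36,0,0,0,0],
    [-0.7,0.36,0,0,0,0],
    [-0.7,0.36,0,0,0,0],
    [-0.7,0.36,0,0,0,0],
    [-0.7,0.36,0,0,0,0],
    [-0.7,0.36,0,0,0,0],
    [-0.7,0.36,0,0,0,0],
    [-0.7,0.36,0,0,0,0],
    [-0.7,0.36,0,0,0,0],
    [-0.7,0.36,0,0,0,0],
    [-0.7,0.36,0,0,0,0],
    [-0.7,0.42,0,0,0,0],
    [-0.47,0,0,0,0,0],
    [0,0,0,0,0,0.84],
    [0,0,0,0,0,0],
    [0,0,0,0,0,0],
  ],
  gripper=0.2,
)

```text
time: 33.58
tool_pos: [0.6711, -0.0805, 0.2243]
ee_rot: [-3.141, -0.0, 1.488]
wrist_force: [0.1, -0.3, 0.9]
width: 0.075
finger_force: 0.0
```

Request:
drive_tool(
  commands=[
    [0,0.03,0.6,0,0,0],
    [0,0,0.6,0,0,0],
    [0,0,0.6,0,0,0],
    [0,0,0.6,0,0,0],
    [0,0,0.5,0,0,0],
    [0,0,0.5,0,0,0],
    [0,0,0.4,0,0,0],
    [0,0,0.3,0,0,0],
    [0,0,0.2,0,0,0],
    [0,0,0.13,0,0,0],
    [0,0,0,0,0,0],
    [0,0,0,0,0,0],
  ],
)

```text
time: 35.08
tool_pos: [0.6732, -0.0812, 0.0482]
ee_rot: [3.14, 0.0, 1.487]
wrist_force: [0.0, 0.4, -0.1]
width: 0.0753
finger_force: 0.0
```

Request:
drive_tool(
  commands=[
    [0,0,0,0,0,0],
    [0,0,0,0,0,0],
    [0,0,0,0,0,0],
    [0,0,0,0,0,0],
    [0,0,0,0,0,0],
    [0,0,0,0,0,0],
    [0,0,0,0,0,0],
    [0,0,0,0,0,0],
  ],
  gripper=1,
)

```text
time: 36.08
tool_pos: [0.6727, -0.0811, 0.0475]
ee_rot: [-3.142, 0.0, 1.487]
wrist_force: [0.3, 0.0, -0.0]
width: 0.0419
finger_force: 30.0
```

Request:
drive_tool(
  commands=[
    [0,0,-0.2,0,0,0],
    [0,0,-0.4,0,0,0],
    [0,0,-0.5,0,0,0],
    [0,0,-0.5,0,0,0],
    [0,0,-0.5,0,0,0],
    [0,0,-0.4,0,0,0],
    [0,0,-0.2,0,0,0],
    [0,0,0,0,0,0],
    [0,0,0,0,0,-0.5],
    [0,0,0,0,0,-0.5],
    [0,0,0,0,0,-0.5],
    [0,0,0,0,0,-0.5],
    [0,0,0,0,0,-0.5],
    [0,0,0,0,0,-0.52],
    [0,0,0,0,0,0],
    [0,0,0,0,0,0],
  ],
)

```text
time: 38.08
tool_pos: [0.6724, -0.081, 0.1547]
ee_rot: [-3.14, -0.0, 1.788]
wrist_force: [-0.3, -0.1, -1.1]
width: 0.0416
finger_force: 30.0
```

```bash
python3 - <<'E'
from h import *
s=snapshot("scene"); cv2.imwrite("pics/scene2.png",s["image"][150:350,150:450].repeat(2,0).repeat(2,1))
o=get_obs(); print(o["tool_pos"],o["ee_rot"],o["wrist_torque"])
y=o["ee_rot"][2]; tgt=np.array([.452,-.3685])+.0165*np.array([np.cos(1.789),np.sin(1.789)])
d=tgt-o["tool_pos"][:2]; print(tgt,d, "tool units", (d@[np.cos(y),np.sin(y)])/.04,(d@[np.sin(y),-np.cos(y)])/.04)
E
```

```text
[ 0.67254398 -0.08105798  0.15490898] [-3.14071103e+00 -2.66724873e-04  1.78824071e+00] [-0.04696105 -0.07716591 -0.06223277]
[ 0.44842814 -0.35239125] [-0.22411584 -0.27133327] tool units -5.414857601965074 -6.934360187815902
```

View pics/scene2.png

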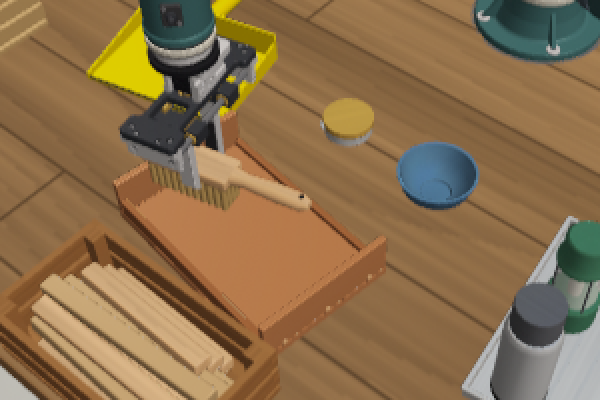

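The broom hangs level in the grip at about (200,170) in the crop. Next I'll move it over the pan.

Request:
drive_tool(
  commands=[
    [-0.2,-0.27,0,0,0,0],
    [-0.42,-0.53,0,0,0,0],
    [-0.42,-0.53,0,0,0,0],
    [-0.42,-0.53,0,0,0,0],
    [-0.42,-0.53,0,0,0,0],
    [-0.42,-0.53,0,0,0,0],
    [-0.42,-0.53,0,0,0,0],
    [-0.42,-0.53,0,0,0,0],
    [-0.42,-0.53,0,0,0,0],
    [-0.42,-0.53,0,0,0,0],
    [-0.42,-0.53,0,0,0,0],
    [-0.42,-0.53,0,0,0,0],
    [-0.42,-0.53,0,0,0,0],
    [-0.17,-0.3,0,0,0,0],
    [0,0,0,0,0,0],
    [0,0,0,0,0,0],
  ],
)

```text
time: 40.12
tool_pos: [0.4493, -0.3517, 0.1556]
ee_rot: [3.141, -0.0, 1.789]
wrist_force: [-1.0, -0.5, -0.9]
width: 0.0414
finger_force: 30.0
```

```bash
python3 - <<'E'
from h import *
s=snapshot("top"); cv2.imwrite("pics/top2.png",s["image"][180:380,400:640].repeat(2,0).repeat(2,1))
E
```

```text
(no output)
```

View pics/top2.png

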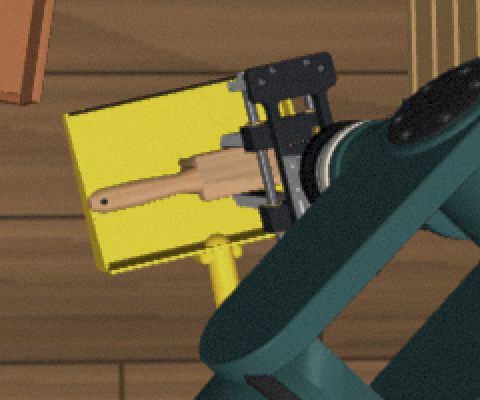

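The broom is parallel to the pan's width and centred over it, so I'll lower it.

Request:
drive_tool(
  commands=[
    [0,0,0.3,0,0,0],
    [0,0,0.5,0,0,0],
    [0,0,0.5,0,0,0],
    [0,0,0.5,0,0,0],
    [0,0,0.4,0,0,0],
    [0,0,0.3,0,0,0],
    [0,0,0.2,0,0,0],
    [0,0,0.1,0,0,0],
    [0,0,0.05,0,0,0],
    [0,0,0,0,0,0],
    [0,0,0,0,0,0],
    [0,0,0,0,0,0],
  ],
)

```text
time: 41.68
tool_pos: [0.4491, -0.3525, 0.0419]
ee_rot: [3.141, 0.001, 1.789]
wrist_force: [0.3, 0.6, -1.8]
width: 0.0417
finger_force: 30.0
```

Request:
drive_tool(
  commands=[
    [0,0,0.04,0,0,0],
    [0,0,0.03,0,0,0],
    [0,0,0,0,0,0],
    [0,0,0,0,0,0],
  ],
)

```text
time: 42.18
tool_pos: [0.449, -0.3524, 0.0395]
ee_rot: [3.141, 0.001, 1.789]
wrist_force: [-2.1, 1.8, 4.9]
width: 0.0418
finger_force: 30.0
```

Request:
drive_tool(
  commands=[
    [0,0,0,0,0,0],
    [0,0,0,0,0,0],
    [0,0,0,0,0,0],
    [0,0,0,0,0,0],
    [0,0,0,0,0,0],
    [0,0,-0.2,0,0,0],
    [0,0,-0.5,0,0,0],
    [0,0,-0.5,0,0,0],
    [0,0,-0.5,0,0,0],
    [0,0,-0.8,0,0,0],
    [0,0,-0.8,0,0,0],
    [0,0,-0.8,0,0,0],
    [0,0,-0.6,0,0,0.54],
    [0,0,0,0,0,0.55],
    [0,0,0,0,0,0.55],
    [0,0,0,0,0,0.55],
    [0,0,0,0,0,0],
    [0,0,0,0,0,0],
  ],
  gripper=0.2,
)

```text
time: 44.42
tool_pos: [0.4489, -0.3523, 0.227]
ee_rot: [3.141, 0.0, 1.571]
wrist_force: [0.4, 0.0, -0.4]
width: 0.075
finger_force: 0.0
```

Request:
drive_tool(
  commands=[
    [0.9,0.03,0,0,0,0],
    [0.9,0.03,0,0,0,0],
    [0.9,0.03,0,0,0,0],
    [0.9,0.03,0,0,0,0],
    [0.9,0.03,0,0,0,0],
    [0.9,0.03,0,0,0,0],
    [0.9,0.03,0,0,0,0],
    [0.9,0.03,0,0,0,0],
    [0.9,0.03,0,0,0,0],
    [0.9,0.03,0,0,0,0],
    [0.9,0.03,0,0,0,0],
    [0.9,0.03,0,0,0,0],
    [0.9,0.03,0,0,0,0],
    [0.9,0.03,0,0,0,0],
    [0.9,0.03,0,0,0,0],
    [0.9,0.03,0,0,0,0],
    [0.9,0.03,0,0,0,0],
    [0.9,0.03,0,0,0,0],
    [0.85,0,0,0,0,0],
    [0,0,0,0,0,0],
  ],
  gripper=0,
)

```text
time: 46.92
tool_pos: [0.4707, 0.3313, 0.2261]
ee_rot: [-3.141, 0.0, 1.573]
wrist_force: [-0.1, -0.8, -1.1]
width: 0.0938
finger_force: 0.0
```

```bash
python3 - <<'E'
from h import *
s=snapshot("scene"); cv2.imwrite("pics/scene3.png",s["image"])
T=cloud(snapshot("top")); z=T[...,2]
m=(abs(T[...,0]-.452)<.07)&(abs(T[...,1]+.368)<.1)&(z>.054)&(z<.08)
r=cv2.minAreaRect((T[m][:,:2]*1000).astype(np.float32)); print("head",m.sum(),r,np.median(z[m]), np.std(z[m]))
im=s["image"]; o=get_obs(); print(o["tool_pos"],o["ee_rot"])
E
```

```text
head 1400 ((449.013427734375, -346.10546875), (42.30265808105469, 162.52713012695312), 12.353026390075684) 0.0628319712908274 0.002124460183817965
[0.47111848 0.32929746 0.22650482] [-3.14139397e+00  9.94195156e-04  1.57045394e+00]
```

View pics/scene3.png

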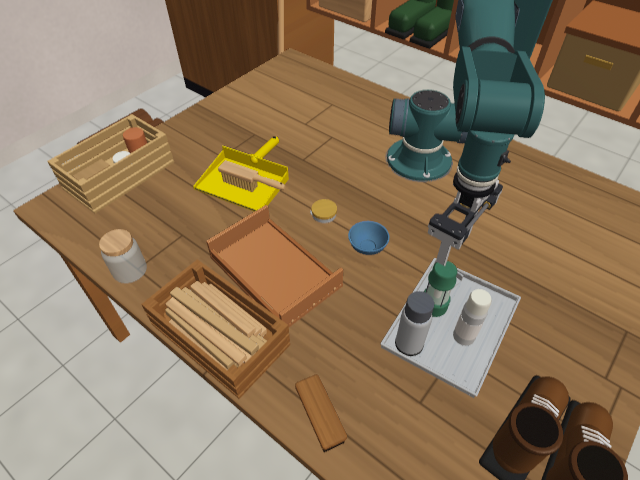

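The broom lies level across the pan at (240,178), with its block top at 63 mm, as expected. Now the lantern goes back.

Request:
drive_tool(
  commands=[
    [0,-0.02,0.5,0,0,0],
    [0,0,0.5,0,0,0],
    [0,0,0.5,0,0,0],
    [0,0,0.5,0,0,0],
    [0,0,0.3,0,0,0],
    [0,0,0.17,0,0,0],
    [0,0,0,0,0,0],
    [0,0,0,0,0,0],
  ],
)

```text
time: 48.02
tool_pos: [0.4709, 0.3298, 0.1288]
ee_rot: [3.14, -0.001, 1.57]
wrist_force: [0.3, -0.3, -0.5]
width: 0.0939
finger_force: 0.0
```

Request:
drive_tool(
  commands=[
    [0,0,0,0,0,0],
    [0,0,0,0,0,0],
    [0,0,0,0,0,0],
    [0,0,0,0,0,0],
    [0,0,0,0,0,0],
    [0,0,0,0,0,0],
    [0,0,0,0,0,0],
    [0,0,0,0,0,0],
  ],
  gripper=1,
)

```text
time: 49.02
tool_pos: [0.4703, 0.3297, 0.1278]
ee_rot: [-3.141, 0.0, 1.57]
wrist_force: [-1.0, -0.9, -0.2]
width: 0.0544
finger_force: 30.0
```

Request:
drive_tool(
  commands=[
    [0,0,-0.2,0,0,0],
    [0,0,-0.5,0,0,0],
    [0,0,-0.6,0,0,0],
    [0,0,-0.6,0,0,0],
    [0,0,-0.6,0,0,0],
    [-0.4,0,0,0,0,0],
    [-0.9,0,0,0,0,0],
    [-0.9,0,0,0,0,0],
    [-0.9,0,0,0,0,0],
    [-0.9,0,0,0,0,0],
    [-0.9,0,0,0,0,0],
    [-0.9,0.4,0,0,0,0],
    [-0.9,0.4,0,0,0,0],
    [-0.9,0.4,0,0,0,0],
    [-0.9,0.4,0,0,0,0],
    [-0.9,0.4,0,0,0,0],
    [-0.9,0.4,0,0,0,0],
    [-0.9,0.22,0,0,0,0],
    [-0.42,0,0,0,0,0],
    [0,0,0,0,0,0],
  ],
)

```text
time: 51.52
tool_pos: [0.5737, -0.136, 0.2268]
ee_rot: [-3.139, -0.001, 1.568]
wrist_force: [-0.7, 0.2, -1.9]
width: 0.0544
finger_force: 30.0
```

Request:
drive_tool(
  commands=[
    [0,0,0.3,0,0,0],
    [0,0,0.5,0,0,0],
    [0,0,0.5,0,0,0],
    [0,0,0.5,0,0,0],
    [0,0,0.3,0,0,0],
    [0,0,0.1,0,0,0],
    [0,0,0.05,0,0,0],
    [0,0,0,0,0,0],
    [0,0,0,0,0,0],
  ],
)

```text
time: 52.65
tool_pos: [0.5751, -0.1354, 0.1387]
ee_rot: [3.14, 0.001, 1.57]
wrist_force: [-0.1, -0.2, -2.0]
width: 0.055
finger_force: 30.0
```

Request:
drive_tool(
  commands=[
    [0,0,0.04,0,0,0],
    [0,0,0.03,0,0,0],
    [0,0,0,0,0,0],
    [0,0,0,0,0,0],
  ],
)

```text
time: 53.15
tool_pos: [0.5749, -0.1354, 0.1358]
ee_rot: [3.141, 0.001, 1.57]
wrist_force: [-1.0, -1.1, 1.8]
width: 0.0544
finger_force: 30.0
```

Request:
drive_tool(
  commands=[
    [0,0,0,0,0,0],
    [0,0,0,0,0,0],
    [0,0,0,0,0,0],
    [0,0,0,0,0,0],
    [0,0,-0.2,0,0,0],
    [0,0,-0.5,0,0,0],
    [0,0,-0.5,0,0,0],
    [0,0,-0.5,0,0,0],
    [0,0,-0.8,0,0,0],
    [0,0,0,0,0,0],
  ],
  gripper=0,
)

```text
time: 54.4
tool_pos: [0.5763, -0.1357, 0.2391]
ee_rot: [3.134, 0.002, 1.57]
wrist_force: [-0.2, -0.4, -0.3]
width: 0.0944
finger_force: 0.0
```

Request:
drive_tool(
  commands=[
    [0.88,-0.2,0,0,0,0],
    [0.88,-0.3,0,0,0,0],
    [0.88,-0.3,0,0,0,0],
    [0.88,-0.3,0,0,0,0],
    [0.88,-0.3,0,0,0,0],
    [0.88,-0.3,0,0,0,0],
    [0.88,-0.16,0,0,0,0],
    [0.88,0,0,0,0,0],
    [0.88,0,0,0,0,0],
    [0.88,0,0,0,0,0],
    [0.88,0,0,0,0,0],
    [0.88,0,0,0,0,0],
    [0.88,0,0,0,0,0],
    [0.88,0,0,0,0,0],
    [0.88,0,0,0,0,0],
    [0.93,0,0,0,0,0],
    [0,0,0,0,0,0],
    [0,0,0,0,0,0],
  ],
)

```text
time: 56.65
tool_pos: [0.5007, 0.4293, 0.2338]
ee_rot: [-3.14, 0.002, 1.57]
wrist_force: [0.3, 0.4, 0.1]
width: 0.0939
finger_force: 0.0
```

Down to the can grip at z 0.129 (105 mm).

Request:
drive_tool(
  commands=[
    [0.02,0,0.5,0,0,0],
    [0,0,0.5,0,0,0],
    [0,0,0.5,0,0,0],
    [0,0,0.5,0,0,0],
    [0,0,0.4,0,0,0],
    [0,0,0.22,0,0,0],
    [0,0,0,0,0,0],
    [0,0,0,0,0,0],
  ],
)

```text
time: 57.65
tool_pos: [0.5013, 0.4311, 0.1313]
ee_rot: [3.14, -0.001, 1.57]
wrist_force: [-0.2, 0.5, 0.6]
width: 0.0942
finger_force: 0.0
```

Request:
drive_tool(
  commands=[
    [0,0,0,0,0,0],
    [0,0,0,0,0,0],
    [0,0,0,0,0,0],
    [0,0,0,0,0,0],
    [0,0,0,0,0,0],
    [0,0,0,0,0,0],
    [0,0,0,0,0,0],
    [0,0,0,0,0,0],
  ],
  gripper=1,
)

```text
time: 58.65
tool_pos: [0.5008, 0.4308, 0.1302]
ee_rot: [-3.141, 0.0, 1.57]
wrist_force: [0.1, 0.4, -1.0]
width: 0.0465
finger_force: 30.0
```

Request:
drive_tool(
  commands=[
    [0,0,-0.2,0,0,0],
    [0,0,-0.5,0,0,0],
    [0,0,-0.6,0,0,0],
    [0,0,-0.6,0,0,0],
    [0,0,-0.6,0,0,0],
    [-0.4,0,0,0,0,0],
    [-0.9,0,0,0,0,0],
    [-0.9,0,0,0,0,0],
    [-0.9,0,0,0,0,0],
    [-0.9,0,0,0,0,0],
    [-0.9,0,0,0,0,0],
    [-0.9,0.4,0,0,0,0],
    [-0.9,0.4,0,0,0,0],
    [-0.9,0.4,0,0,0,0],
    [-0.9,0.4,0,0,0,0],
    [-0.9,0.4,0,0,0,0],
    [-0.9,0.4,0,0,0,0],
    [-0.9,0.11,0,0,0,0],
    [-0.6,0,0,0,0,0],
    [0,0,0,0,0,0],
  ],
)

```text
time: 61.15
tool_pos: [0.5995, -0.0436, 0.2283]
ee_rot: [-3.138, 0.0, 1.566]
wrist_force: [0.6, -0.0, -2.3]
width: 0.0463
finger_force: 30.0
```

Request:
drive_tool(
  commands=[
    [0,0,0.3,0,0,0],
    [0,0,0.5,0,0,0],
    [0,0,0.5,0,0,0],
    [0,0,0.5,0,0,0],
    [0,0,0.3,0,0,0],
    [0,0,0.1,0,0,0],
    [0,0,0.05,0,0,0],
    [0,0,0,0,0,0],
    [0,0,0,0,0,0],
  ],
)

```text
time: 62.28
tool_pos: [0.6013, -0.0414, 0.1411]
ee_rot: [3.14, 0.0, 1.57]
wrist_force: [0.2, 0.1, -3.5]
width: 0.0463
finger_force: 30.0
```

Request:
drive_tool(
  commands=[
    [0,0,0.04,0,0,0],
    [0,0,0.03,0,0,0],
    [0,0,0,0,0,0],
    [0,0,0,0,0,0],
  ],
)

```text
time: 62.78
tool_pos: [0.601, -0.0414, 0.1381]
ee_rot: [3.141, 0.0, 1.57]
wrist_force: [-1.3, 0.5, 0.9]
width: 0.0467
finger_force: 30.0
```

Request:
drive_tool(
  commands=[
    [0,0,0,0,0,0],
    [0,0,0,0,0,0],
    [0,0,0,0,0,0],
    [0,0,0,0,0,0],
    [0,0,-0.2,0,0,0],
    [0,0,-0.5,0,0,0],
    [0,0,-0.5,0,0,0],
    [0,0,-0.5,0,0,0],
    [0,0,-0.9,0,0,0],
    [0,0,0,0,0,0],
  ],
  gripper=0,
)

```text
time: 64.03
tool_pos: [0.6025, -0.0415, 0.246]
ee_rot: [3.133, 0.001, 1.57]
wrist_force: [0.5, 0.3, 0.2]
width: 0.0944
finger_force: 0.0
```

Request:
drive_tool(
  commands=[
    [0.7,0,0,0,0,0],
    [0.9,0,0,0,0,0],
    [0.9,0,0,0,0,0],
    [0.9,0,0,0,0,0],
    [0.9,0,0,0,0,0],
    [0.9,0,0,0,0,0],
    [0.9,0,0,0,0,0],
    [0.9,0,0,0,0,0],
    [0.9,0,0,0,0,0],
    [0.9,-0.02,0,0,0,0],
    [0.73,0,0,0,0,0],
    [0,0,0,0,0,0],
    [0,0,0,0,0,0],
  ],
)

```text
time: 65.65
tool_pos: [0.6003, 0.3391, 0.2405]
ee_rot: [-3.14, 0.001, 1.569]
wrist_force: [0.4, 0.5, -0.0]
width: 0.094
finger_force: 0.0
```

Request:
drive_tool(
  commands=[
    [0,0,0.5,0,0,0],
    [0,0,0.5,0,0,0],
    [0,0,0.5,0,0,0],
    [0,0,0.5,0,0,0],
    [0,0,0.3,0,0,0],
    [0,0,0.2,0,0,0],
    [0,0,0,0,0,0],
    [0,0,0,0,0,0],
  ],
)

```text
time: 66.65
tool_pos: [0.6009, 0.34, 0.1425]
ee_rot: [3.14, -0.001, 1.57]
wrist_force: [-0.1, -0.5, -0.5]
width: 0.0938
finger_force: 0.0
```

Request:
drive_tool(
  commands=[
    [0,0,0,0,0,0],
    [0,0,0,0,0,0],
    [0,0,0,0,0,0],
    [0,0,0,0,0,0],
    [0,0,0,0,0,0],
    [0,0,0,0,0,0],
    [0,0,0,0,0,0],
    [0,0,0,0,0,0],
  ],
  gripper=1,
)

```text
time: 67.65
tool_pos: [0.6003, 0.3399, 0.1415]
ee_rot: [-3.141, 0.0, 1.57]
wrist_force: [-0.3, 0.9, 0.7]
width: 0.0571
finger_force: 30.0
```

Request:
drive_tool(
  commands=[
    [0,0,-0.2,0,0,0],
    [0,0,-0.5,0,0,0],
    [0,0,-0.6,0,0,0],
    [0,0,-0.6,0,0,0],
    [0,0,-0.6,0,0,0],
    [-0.3,0,0,0,0,0],
    [-0.6,0.06,0,0,0,0],
    [-0.7,0,0,0,0,0],
    [-0.7,0,0,0,0,0],
    [-0.7,0,0,0,0,0],
    [-0.7,0,0,0,0,0],
    [-0.7,0,0,0,0,0],
    [-0.7,0,0,0,0,0],
    [-0.7,0,0,0,0,0],
    [-0.7,0,0,0,0,0],
    [-0.6,0,0,0,0,0],
    [-0.31,0,0,0,0,0],
    [0,0,0,0,0,0],
    [0,0,0,0,0,0],
  ],
)

```text
time: 70.03
tool_pos: [0.6022, 0.044, 0.241]
ee_rot: [-3.141, -0.001, 1.57]
wrist_force: [0.3, -0.1, -4.7]
width: 0.0568
finger_force: 30.0
```

Request:
drive_tool(
  commands=[
    [0,0,0.3,0,0,0],
    [0,0,0.5,0,0,0],
    [0,0,0.5,0,0,0],
    [0,0,0.5,0,0,0],
    [0,0,0.3,0,0,0],
    [0,0,0.1,0,0,0],
    [0,0,0.05,0,0,0],
    [0,0,0,0,0,0],
    [0,0,0,0,0,0],
  ],
)

```text
time: 71.15
tool_pos: [0.603, 0.0435, 0.1523]
ee_rot: [3.14, 0.0, 1.57]
wrist_force: [0.3, -0.1, -4.2]
width: 0.0567
finger_force: 30.0
```

Request:
drive_tool(
  commands=[
    [0,0,0.04,0,0,0],
    [0,0,0.03,0,0,0],
    [0,0,0,0,0,0],
    [0,0,0,0,0,0],
  ],
)

```text
time: 71.65
tool_pos: [0.6026, 0.0435, 0.1494]
ee_rot: [3.141, 0.0, 1.57]
wrist_force: [-0.9, 0.6, -0.2]
width: 0.0568
finger_force: 30.0
```

Landed. Next: release, rise, and move clear towards the tray side.

Request:
drive_tool(
  commands=[
    [0,0,0,0,0,0],
    [0,0,0,0,0,0],
    [0,0,0,0,0,0],
    [0,0,0,0,0,0],
    [0,0,-0.2,0,0,0],
    [0,0,-0.5,0,0,0],
    [0,0,-0.5,0,0,0],
    [0,0,-0.5,0,0,0],
    [0,0,-0.9,0,0,0],
    [0.9,0,0,0,0,0],
    [0.9,0,0,0,0,0],
    [0.9,0,0,0,0,0],
    [0.9,0,0,0,0,0],
    [0.9,0,0,0,0,0],
    [0.9,0,0,0,0,0],
    [0.9,0,0,0,0,0],
    [0.9,0,0,0,0,0],
    [0,0,0,0,0,0],
    [0,0,0,0,0,0],
  ],
  gripper=0,
)

```text
time: 74.03
tool_pos: [0.6029, 0.331, 0.2529]
ee_rot: [3.141, 0.001, 1.57]
wrist_force: [-0.3, 0.2, 0.5]
width: 0.0937
finger_force: 0.0
```

```bash
python3 - <<'E'
from h import *
s=snapshot("scene"); cv2.imwrite("pics/scene4.png",s["image"])
T=cloud(snapshot("top")); T0=np.load("top0.npy")
for n,c,h in(("flask",(.603,.0435),.184),("can",(.601,-.041),.172),("lantern",(.575,-.1345),.157)):
    r=[]
    for C in(T0,T):
        m=(np.hypot(C[...,0]-c[0],C[...,1]-c[1])<.045)&(C[...,2]>h)&(C[...,2]<.2); r.append(C[m].mean(0))
    print(n,np.round(r,4).tolist())
z=T[...,2]; m=(abs(T[...,0]-.452)<.07)&(abs(T[...,1]+.368)<.1)&(z>.06)&(z<.08)
print(cv2.minAreaRect((T[m][:,:2]*1000).astype(np.float32)))
E
```

```text
flask [[0.6025, 0.0434, 0.1906], [0.6025, 0.0428, 0.1907]]
can [[0.6011, -0.0408, 0.1774], [0.6009, -0.0417, 0.1774]]
lantern [[0.575, -0.1339, 0.1641], [0.5749, -0.1339, 0.164]]
((448.9635925292969, -346.1345520019531), (41.96265411376953, 162.230224609375), 12.41769027709961)
```

View pics/scene4.png

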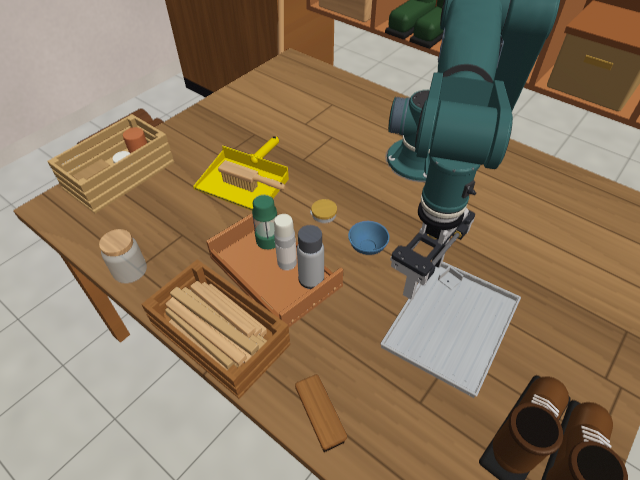

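The lantern, can and flask are back at (264,222), (286,242) and (310,257), each within 1 mm of its start. The broom lies in the pan, and the gripper is clear of everything.

```bash
python3 -c "
from bench import close_job
print(close_job())"
```

```text
the job is handed in; nothing more can be done
None
```

The job is done and handed in at about 74 s, though `close_job` returned no verdict: the broom lies level across the dustpan, and the flask, can and lantern stand within 1 mm of their starting spots by the last camera check.

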